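# Row up bushes in a tilting tray

## Task

Line up the four loose bronze bushes in the tilting tray: lift the tray by the handle at its back right up to its limit, so that they slide down into a single row against the fence. While it is still tipped up, slide the end stop along the fence by its black knob until the row is closed up without gaps, not squeezing the bushes hard, then lower the tray gently until it lies flat again. Do not disturb the oil can, the try square or the pliers.

Things in the scene. Friction and masses are not known exactly. Their poses are not given: they have to be found in the camera images.
- stand: green steel stand of the tilting tray, fixed to the bench; origin on the bench under the middle of the tray, 80 mm from the hinge line (x -80 mm); x points from the fence side (low side when tipped) to the handle side. Its hinge ears with black knobs reach to y = +-180 mm and 49 mm above the bench
- tray (a joint): hinge of the tray, rad: 0 = flat, grows as the handle side is lifted, limit 0.56 (32 degrees), where the tray slopes down to its fence. A friction hinge: the tray stays where it is left. About 12 N up at the handle lifts it, about 6 N down lowers it. Bushes start to slide on its polished floor at 10 to 16 degrees
- tray_frame (a point): middle of the hinge line, at the foot of the fence's inner face, 32 mm above the bench. Axes turn with the tray: x across the floor, fence to back wall and handle; y along the fence (hinge axis), from the end stop to the fixed end wall; z square to the floor, up. Floor x 0 to 152 mm, y -157 to 157 mm. Fence x -10 to 0, 24 mm high; other walls 22 mm high, 4 to 6 mm thick
- tray_handle (a point): centre of the tray's handle: a flat black moulded grip, 10 mm thick (x), 84 mm long (y) and 32 mm tall (z), on a steel bow; axes as tray_frame, in which it lies at (182, 0, 46) mm, outside the back wall (outer face x 158 mm) and above its top, nothing below it. Being flat it turns with the tray, and fingers that hold it must turn too. 78 mm above the bench at flat
- end_stop (a joint): position of the sliding end stop along the fence, m: 0 = at its own end of the tray, grows towards the fixed end wall (+y of tray_frame), limit 0.10; a row of four bushes reaching the end wall is just closed at 0.048. It slides with about 2.5 N of friction and stays where it is left
- stop_knob (a point): middle of the end stop's black knob, a cylinder 22 mm across standing square to the tray floor, z 31 to 63 mm; axes as tray_frame, in which it lies at x 22, z 47, y -140 mm + the joint value. It stands on a steel block 34 mm long (y), 48 mm wide (x), top at z 23.5 mm, whose face pushes the bushes; the saddle over the fence beside it (x -16 to 6) is 31 mm high
- bush1: thin bronze bush (a short open cylinder standing on its end), 58 mm outside diameter, 20 mm high, about 110 g, one of four alike; origin at the centre of its underside; it lies loose on the tray floor, 32 mm above the bench while the tray is flat
- bush2: thin bronze bush (a short open cylinder standing on its end), 58 mm outside diameter, 20 mm high, about 110 g, one of four alike; origin at the centre of its underside; it lies loose on the tray floor, 32 mm above the bench while the tray is flat
- bush3: thin bronze bush (a short open cylinder standing on its end), 58 mm outside diameter, 20 mm high, about 110 g, one of four alike; origin at the centre of its underside; it lies loose on the tray floor, 32 mm above the bench while the tray is flat
- bush4: thin bronze bush (a short open cylinder standing on its end), 58 mm outside diameter, 20 mm high, about 110 g, one of four alike; origin at the centre of its underside; it lies loose on the tray floor, 32 mm above the bench while the tray is flat
- oil_can: green pump oiler with a long spout, standing to the right of the tray, 73 mm wide, body 88 mm and spout 177 mm high; origin at the bottom; to be left alone
- try_square: steel try square standing on its stock behind the tray, 150 mm high; origin at the bottom; to be left alone
- pliers: pliers with red grips lying on the bench to the right of the tray, 162 mm long, 14 mm thick; origin at the bottom centre; to be left alone
Not all that is in view belongs to the job. What is shaped like the bush3 but orange or turquoise is not meant. Leave any turquoise look-alike of the bush2 alone.

How it is judged:
By the outcome, as a careful person would: the job done as asked, in the order asked, and still so for the second after the job is handed in, with the robot touching nothing.
It also fails if it takes over 58 s, if anything falls off the work surface, if the arm or the gripper's body presses on something with over 40 N, if the wrist force passes 120 N, or if a joint passes its speed limit or range.

## Robot

A 6-joint arm with a two-finger parallel gripper is mounted at the origin on a cart in front of the work surface, level with it; the furniture and walls round the work are solid. World frame = base frame: x ahead of the robot, y to its left, z up, the work surface at z = 0. Lengths are in m, angles in rad, forces in N, time in s.
With the tool pointing down it reaches from about 0.275 to 0.825 m from the base axis. Payload 4.9 kg.
Tool frame: the origin (TCP) lies at the very end of the fingers, on their centre line; the grasp point (between the pads) lies 19 mm behind it; z points along the fingers, y is the line along which they close (so a half turn about z gives the same grasp; the last joint's range is limited). The gripper opens to 85 mm and grips with 20 to 120 N. Pads are 22 mm wide; open, the fingers measure 114 mm over their backs; the gripper's body (76 mm by 85 mm) begins 54 mm behind the grasp point. The pads swing forward as they close: fully open they stand 13 mm farther back than shut.
Start: joints at [-1.259, 0.326, -0.193, 1.052, 0, 1.437], TCP at [0.237, -0.496, 0.231] pointing down, gripper open.
Joint ranges: [-2.65, 2.65], [-0.97, 1.79], [-1.3, 1.35], [-1.93, 2.1], [-1.47, 1.37], [-3.14, 3.14]. Speed limits (rad/s): [2.57, 2.57, 3.14, 3.14, 3.14, 3.14].

## Interface

Orientations are given as a unit quaternion [x, y, z, w].
In Python, from workcell import bot gives the robot as it stands.
- The arm moves only by the tool drive_tool, never from a script. Its argument "series" is a list of rows, each an object with "linear": the shift along the tool's x, y, z in mm, a list of three; "twist": the turn about the tool's z in degrees; "hand": the finger opening in mm, from 0 to 85.4. In form: [{"linear": [dx, dy, dz], "twist": twist, "hand": hand}, ...]. A call has 1 to 8 rows; each row is the pose to reach, as a shift and turn from the pose commanded when the call began, along the tool's axes at that moment; what a row does not reach only later rows make up. A row lasts 1/8 s, in which the tool goes at most 62.5 mm and 10.7 degrees, less where a joint would pass 70% of its speed; a pose out of reach is approached as far as the arm can. A call with a gripper value outside its range is refused whole. The fingers move at their own pace and stop on an object; "newtons" is the grip in N (left out, the last holds). Time passes only in rows, so rows that repeat a pose let the fingers close. It gives the time, the measured TCP pose, the force, the opening and the grip force at its end, in the units of the state.
- bot.read_state(): the state, without advancing time (a new reading comes with each control period).
- bot.grab_frame(name): name is "scene" or "top" or "wrist"; returns (picture, depth): 420x560x3 uint8, red, green, blue; 420x560 float32, m along the optical axis (not along the pixel's ray), 0 where there is no reading.
- bot.camera_info(name): a dict with "fx", "fy", "cx", "cy" (pixels), "R" (3x3) and "t" (3): a world point X has camera coordinates R X + t. Camera axes: x right, y down, z forward; pixel columns grow to the right and rows downward; lengths in m; the calibration is good to about 2 mm. A picture is of the moment at which its call begins: read the wrist's pose just before it. camera_info takes no time and is no camera call; for the wrist camera it gives the pose at the moment of the call.
- bot.close_job(): hands the job in; it is judged then, once.
The state is a dict: "time_s": time; "joints": joint angles; "qd": joint speeds; "effort": joint torques, N m; "ee_pos": TCP position; "eef_rot": TCP orientation; "contact_force": force on the tool from outside, world axes, zero at the start; "ft_torque": the same for the moment, N m; "opening": finger opening in m; "gripper_force": force on a finger pad.
Only numpy, scipy, OpenCV 4.12 (cv2) and the standard library are available. Lean on these libraries where they do the work, as an engineer would, in place of code of your own. Each camera call takes 0.05 s, during which the arm holds its last target. There are 200 camera calls.

## Working session

There is one attempt and no reset: what is moved stays moved. The work goes in short steps, Python scripts to look and compute and a tool call to move; the robot and the scene stay as the last step left them, time stands still between calls to the robot, and variables do not carry over. Pictures are saved under pics/ and viewed, at most 11 in all, crops included, and the job is handed in when it is done.

Besides the shell and the picture viewer there is one more tool, called after "Request:" as name(argument=value, ...), one argument or row to a line, values as JSON. drive_tool: Moves the arm, as the interface text tells. Its arguments: {"type":"object","properties":{"series":{"type":"array"},"newtons":{"type":"number"}},"required":["series"]}

```bash
mkdir -p pics; python3 - <<'E'
from workcell import bot
import cv2
for n in("scene","top"):
    p,d=bot.grab_frame(n);cv2.imwrite(f"pics/{n}0.png",p[:,:,::-1])
    import numpy as np;np.savez(f"pics/{n}0.npz",p=p,d=d,**bot.camera_info(n)); print(n,bot.camera_info(n))
print(bot.read_state())
E
```

```text
scene {'fx': 417.0612745225382, 'fy': 417.0612745225382, 'cx': 276.4848628546905, 'cy': 208.55021632360535, 'R': array([[-0.8658084 , -0.49980158, -0.02396232],
       [-0.18271198,  0.36036876, -0.91474078],
       [ 0.46582415, -0.78761205, -0.40333004]]), 't': array([0.46949479, 0.22343142, 0.86105446])}
top {'fx': 437.99893233407056, 'fy': 437.99893233407056, 'cx': 282.3726236877536, 'cy': 210.89986708793217, 'R': array([[ 8.39932822e-03, -9.99964723e-01,  5.61998711e-05],
       [-9.92981951e-01, -8.34730575e-03, -1.17971047e-01],
       [ 1.17967354e-01,  9.35072083e-04, -9.93017034e-01]]), 't': array([-0.06232733,  0.58066747,  1.17204278])}
{'time_s': 0.1, 'joints': array([-1.25921015e+00,  3.26905998e-01, -1.93441216e-01,  1.05201401e+00,
        1.25285541e-05,  1.43659334e+00]), 'qd': array([ 0.00113241, -0.00140098,  0.00343549, -0.00060853,  0.00010308,
        0.00035226]), 'effort': array([-3.90930873e-04, -4.44238293e+01,  2.63038337e+01,  7.87218305e-03,
       -2.08044894e-04, -9.19288794e-06]), 'ee_pos': array([ 0.23699958, -0.49575781,  0.23057661]), 'eef_rot': array([ 9.75261380e-01,  2.21053450e-01, -6.30661115e-05, -7.79929115e-04]), 'contact_force': array([0.29440799, 0.17087423, 0.40711189]), 'ft_torque': array([-0.05058406,  0.00165632,  0.0464591 ]), 'gripper_force': 0.0, 'opening': 0.08551077158497501}
```

View pics/top0.png

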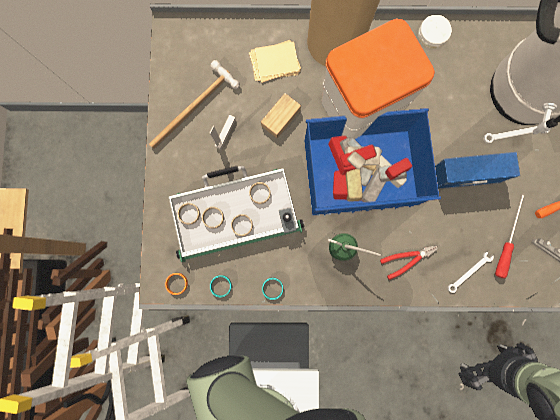

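View pics/scene0.png

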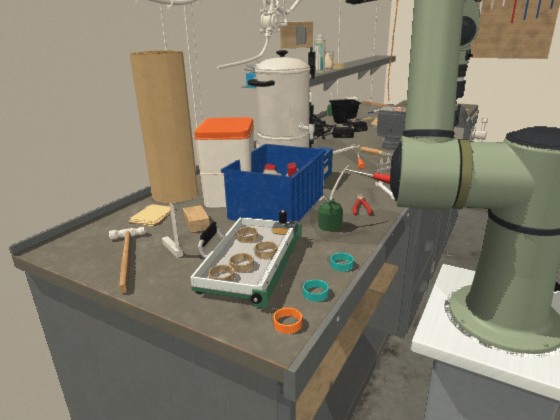

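The top view shows the tray at about (235,212), its handle at (224,172), the stop knob at (287,216), and hinge ears at (180,255) and (301,226). Four bronze bushes lie inside it. The scene view agrees, with the try square just behind the handle and the blue bin beside the stop end. Next I'll measure the black parts.

```bash
cat > h.py <<'E'
import numpy as np,cv2
def cloud(d,c):
    v,u=np.indices(d.shape); P=np.stack([(u-c["cx"])/c["fx"]*d,(v-c["cy"])/c["fy"]*d,d],-1)
    return (P-c["t"])@c["R"]
def ray(u,v,z,c):
    C=-c["R"].T@c["t"]; r=c["R"].T@np.array([(u-c["cx"])/c["fx"],(v-c["cy"])/c["fy"],1.])
    return C+r*(z-C[2])/r[2]
E
python3 - <<'E'
from h import *
import json
c=dict(np.load("pics/top0.npz"));P=cloud(c["d"],c);g=c["p"].max(2)
m=(g<60).astype(np.uint8);m[:, :165]=0;m[:,310:]=0;m[:160]=0;m[265:]=0
n,l,s,ce=cv2.connectedComponentsWithStats(m)
for i in range(1,n):
    if s[i,4]>=8:
        q=P[l==i]; print(s[i],ce[i].round(1),np.median(q,0).round(3),q[:,2].max().round(3),[ray(*ce[i],z,c)[:2].round(4) for z in(.094,.049)])
# rim of tray: z 0.045..0.065
z=P[...,2]; k=(z>.046)&(z<.066); k[:,:165]=0;k[:,304:]=0;k[:165]=0;k[265:]=0
q=P[k][:,:2]; print("rim",cv2.minAreaRect((q*1000).astype(np.float32)))
for nm,(a,b,e,f) in dict(bin=(105,220,304,440),sq=(112,165,205,240),can=(225,270,325,385)).items():
    q=P[a:b,e:f].reshape(-1,3);q=q[(q[:,2]>.02)&(q[:,2]<.3)];print(nm,q.min(0).round(3),q.max(0).round(3))
cv2.imwrite("pics/topc.png",cv2.resize(c["p"][100:270,160:320,::-1],None,fx=3.5,fy=3.5,interpolation=cv2.INTER_CUBIC))
E
```

```text
[207 167  31  11 112] [222.8 172.3] [0.677 0.102 0.087] 1.232 [array([0.6756, 0.1008]), array([0.6849, 0.1071])]
[283 213   8   9  39] [286.7 217.4] [ 0.556 -0.07   0.093] 0.098 [array([ 0.5571, -0.0689]), array([ 0.5618, -0.0693])]
[300 220   4   8  19] [301.3 223.7] [ 0.545 -0.109  0.041] 0.05 [array([ 0.5408, -0.1072]), array([ 0.5448, -0.1091])]
[176 251   4   7  12] [177.2 254.1] [0.459 0.226 0.042] 0.045 [array([0.4593, 0.2135]), array([0.4601, 0.2242])]
rim ((581.9879760742188, 77.75623321533203), (200.62677001953125, 337.6774597167969), 14.970282554626465)
bin [ 0.568 -0.493  0.02 ] [ 0.886 -0.113  0.266]
sq [0.764 0.086 0.02 ] [0.858 0.135 0.154]
can [ 0.451 -0.293  0.02 ] [ 0.52  -0.176  0.178]
```

View pics/topc.png

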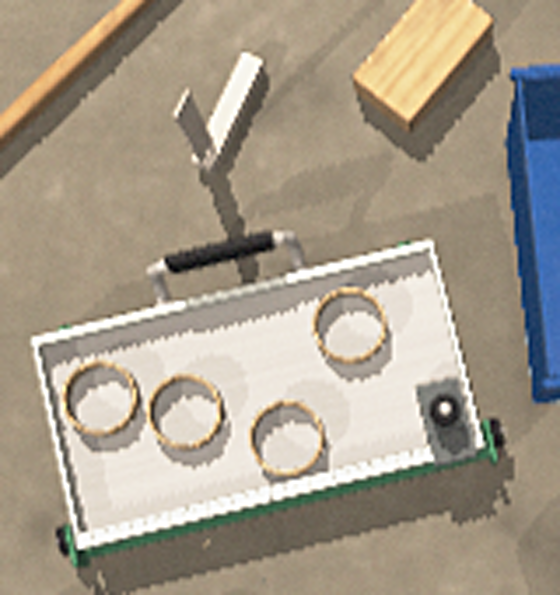

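The handle grip sits at about (222,172) between the legs of its bow. The stop knob is at (287,217). Bush centres in the crop are around (100,398), (186,412), (288,438) and (350,325). The ears give a tray yaw of about 14.5° and an origin of about (0.5025, 0.0576). Next I'll move above the handle.

Request:
drive_tool(
  series=[
    {"linear":[55,-29,-10],"twist":-10,"hand":60},
    {"linear":[109,-58,-20],"twist":-20,"hand":60},
    {"linear":[164,-87,-20],"twist":-30,"hand":60},
    {"linear":[218,-116,-20],"twist":-40,"hand":60},
    {"linear":[273,-146,-20],"twist":-50,"hand":60},
    {"linear":[327,-175,-20],"twist":-60,"hand":60},
    {"linear":[382,-204,-20],"twist":-70,"hand":60},
    {"linear":[437,-233,-20],"twist":-79,"hand":60},
  ],
)

```text
time_s: 1.1
ee_pos: [0.5318, -0.0958, 0.2511]
eef_rot: [0.61, 0.793, -0.0, -0.0]
contact_force: [0.8, -1.6, -0.7]
opening: 0.06
gripper_force: 0.0
```

Request:
drive_tool(
  series=[
    {"linear":[39,46,0],"twist":0,"hand":50},
    {"linear":[78,93,0],"twist":0,"hand":45},
    {"linear":[118,140,0],"twist":0,"hand":45},
    {"linear":[157,185,0],"twist":0,"hand":45},
    {"linear":[157,185,0],"twist":0,"hand":45},
  ],
)

```text
time_s: 1.72
ee_pos: [0.6715, 0.1047, 0.2491]
eef_rot: [0.61, 0.793, -0.0, -0.001]
contact_force: [-0.2, -0.0, -0.1]
opening: 0.0449
gripper_force: 0.0
```

```bash
python3 - <<'E'
from workcell import bot
from h import *
c=bot.camera_info("wrist");p,d=bot.grab_frame("wrist");cv2.imwrite("pics/w1.png",p[:,:,::-1]);np.savez("pics/w1.npz",p=p,d=d,**c)
s=bot.read_state();print(s["ee_pos"],s["eef_rot"],s["time_s"],s["joints"].round(2),-c["R"].T@c["t"])
E
```

```text
[0.67058374 0.10261247 0.24953822] [ 0.61071271  0.7918514  -0.00082735 -0.00081109] 1.775 [ 0.04  0.57  0.23  1.24 -0.    1.36] [0.65167932 0.18029165 0.39162108]
```

View pics/w1.png

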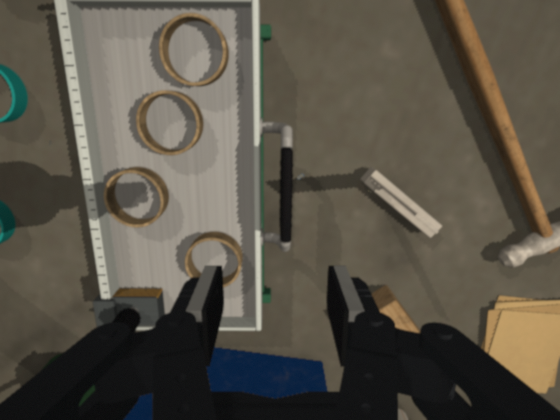

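The wrist view shows the handle's black grip at pixels (287,150–240), running vertically in the image, with the bow legs at (270,128) and (270,238). The knob is at (127,318). I'll compute the handle's centre and direction.

```bash
python3 - <<'E'
from h import *
c=dict(np.load("pics/w1.npz"));P=cloud(c["d"],c);g=c["p"].max(2).astype(int)
m=(g<55)&(P[...,2]>.07)&(P[...,2]<.11);m[:120]=0;m[255:]=0;m[:,:265]=0;m[:,:][:,310:]=0
q=P[m];print(m.sum(),q[:,2].min(),np.percentile(q[:,2],[50,90]))
t=q[q[:,2]>.09];r=cv2.minAreaRect((t[:,:2]*1000).astype(np.float32));print(r)
vu=np.argwhere(m&(P[...,2]>.088));(cx,cy),wh,a=cv2.minAreaRect(vu[:,::-1].astype(np.float32));print(cx,cy,wh,a,ray(cx,cy,.094,c))
b=cv2.fitLine(t[:,:2].astype(np.float32),cv2.DIST_L2,0,.01,.01).ravel();print(np.degrees(np.arctan2(-b[0],b[1])),b)
z=P[...,2];k=(z>.047)&(z<.06);k[:,:50]=0;k[330:]=0;k[:,262:]=0
# outer back wall edge line
bw=[P[v,np.where(k[v])[0].max()][:2] for v in range(20,320) if k[v,200:].any() and not 190<v<0]
l=cv2.fitLine(np.array(bw,np.float32),cv2.DIST_HUBER,0,.01,.01).ravel();print("backwall",np.degrees(np.arctan2(-l[0],l[1])),l)
E
```

```text
1112 0.0711083967734454 [0.09330612 0.09434044]
((681.0304565429688, 104.67535400390625), (9.96025562286377, 82.43782043457031), 14.233969688415527)
286.0 194.5 (93.0, 12.0) 90.0 [0.68031772 0.10661398 0.094     ]
-165.52647 [ 0.2499327  -0.9682632   0.6803788   0.10670931]
backwall -165.51526 [ 0.25012213 -0.9682143   0.6553868   0.10751314]
```

Request:
drive_tool(
  series=[
    {"linear":[0,10,50],"twist":0,"hand":45},
    {"linear":[0,10,100],"twist":0,"hand":45},
    {"linear":[0,10,145],"twist":0,"hand":45},
    {"linear":[0,10,170],"twist":0,"hand":45},
    {"linear":[0,10,181],"twist":0,"hand":45},
    {"linear":[0,10,181],"twist":0,"hand":45},
  ],
)

```text
time_s: 2.52
ee_pos: [0.6798, 0.1024, 0.0703]
eef_rot: [0.612, 0.791, -0.0, -0.0]
contact_force: [0.1, -0.5, -0.1]
opening: 0.0449
gripper_force: 0.0
```

Request:
drive_tool(
  series=[
    {"linear":[0,0,0],"twist":0,"hand":0},
    {"linear":[0,0,0],"twist":0,"hand":0},
    {"linear":[0,0,0],"twist":0,"hand":0},
    {"linear":[0,0,0],"twist":0,"hand":0},
  ],
  newtons=40,
)

```text
time_s: 3.02
ee_pos: [0.682, 0.1034, 0.0721]
eef_rot: [0.612, 0.791, 0.001, 0.001]
contact_force: [2.4, 0.9, 6.0]
opening: 0.0092
gripper_force: 44.7
```

Request:
drive_tool(
  series=[
    {"linear":[0,-1,-3],"twist":0,"hand":0},
    {"linear":[0,-2,-6],"twist":0,"hand":0},
    {"linear":[0,-3,-9],"twist":0,"hand":0},
    {"linear":[0,-4,-13],"twist":0,"hand":0},
    {"linear":[0,-4,-13],"twist":0,"hand":0},
  ],
)

```text
time_s: 3.65
ee_pos: [0.6789, 0.1026, 0.0825]
eef_rot: [0.612, 0.791, 0.002, 0.001]
contact_force: [8.4, 0.3, -10.4]
opening: 0.0094
gripper_force: 54.8
```

```bash
cat > tilt.py <<'E'
from workcell import bot
from h import *
import sys
p,d=bot.grab_frame("scene");c=bot.camera_info("scene");P=cloud(d,c)
O=np.array([.5045,.0595,.032]);y=np.radians(14.5);X=np.array([np.cos(y),np.sin(y),0]);Y=np.array([-X[1],X[0],0])
Q=P-O;a,b,z=Q@X,Q@Y,Q[...,2]
# bright floor pixels in tray region
m=(d>0)&(p.min(2)>130)&(np.abs(b)<.15)&(a>.02)&(a<.15)&(z>-.01)&(z<.14)
ok=np.zeros(0)
A=a[m];Z=z[m]
best=max(np.radians(np.arange(-1,36,.25)),key=lambda t:(np.abs(Z*np.cos(t)-A*np.sin(t))<.004).sum())
print("tilt deg",np.degrees(best).round(2),(np.abs(Z*np.cos(best)-A*np.sin(best))<.004).sum(),m.sum())
s=bot.read_state();print(s["time_s"],s["ee_pos"],s["contact_force"],s["opening"])
if len(sys.argv)>1: cv2.imwrite(sys.argv[1],p[:,:,::-1])
E
python3 tilt.py
```

```text
tilt deg 3.75 901 954
3.7 [0.67884375 0.10265751 0.08243691] [ 8.13255189  0.85351241 -9.54419889] 0.009148771406185134
```

Request:
drive_tool(
  series=[
    {"linear":[0,-1,-4],"twist":0,"hand":0},
    {"linear":[0,-3,-8],"twist":0,"hand":0},
    {"linear":[0,-5,-12],"twist":0,"hand":0},
    {"linear":[0,-7,-16],"twist":0,"hand":0},
    {"linear":[0,-9,-20],"twist":0,"hand":0},
    {"linear":[0,-10,-24],"twist":0,"hand":0},
    {"linear":[0,-10,-24],"twist":0,"hand":0},
  ],
)

```text
time_s: 4.58
ee_pos: [0.6698, 0.1003, 0.1055]
eef_rot: [0.612, 0.791, 0.002, 0.002]
contact_force: [9.7, 0.6, -16.7]
opening: 0.0092
gripper_force: 111.0
```

```bash
python3 tilt.py
```

```text
tilt deg 11.25 842 1048
4.625 [0.66977585 0.10030851 0.10551094] [  9.70000999   0.90048943 -17.14214348] 0.008965412566202436
```

Tilt follows, but the plate is wedging between the pads. I'll release, because the hinge holds, and re-grip.

Request:
drive_tool(
  series=[
    {"linear":[0,0,0],"twist":0,"hand":24},
    {"linear":[0,0,0],"twist":0,"hand":24},
    {"linear":[0,0,0],"twist":0,"hand":24},
  ],
)

```text
time_s: 5.0
ee_pos: [0.6661, 0.0998, 0.1072]
eef_rot: [0.612, 0.791, -0.0, -0.0]
contact_force: [-0.3, 0.1, 0.5]
opening: 0.0237
gripper_force: 0.0
```

Request:
drive_tool(
  series=[
    {"linear":[0,0,0],"twist":0,"hand":0},
    {"linear":[0,0,0],"twist":0,"hand":0},
    {"linear":[0,0,0],"twist":0,"hand":0},
  ],
  newtons=30,
)

```text
time_s: 5.38
ee_pos: [0.6694, 0.1006, 0.1081]
eef_rot: [0.612, 0.791, 0.002, 0.002]
contact_force: [5.1, 2.5, -4.3]
opening: 0.0116
gripper_force: 28.7
```

```bash
python3 tilt.py
```

```text
tilt deg 11.5 842 1044
5.425 [0.66936987 0.10060405 0.10809289] [ 4.94396037  2.04671762 -3.22777264] 0.011469534997504673
```

Request:
drive_tool(
  series=[
    {"linear":[0,-2,-4],"twist":0,"hand":0},
    {"linear":[0,-4,-8],"twist":0,"hand":0},
    {"linear":[0,-6,-12],"twist":0,"hand":0},
    {"linear":[0,-8,-16],"twist":0,"hand":0},
    {"linear":[0,-10,-20],"twist":0,"hand":0},
    {"linear":[0,-12,-23],"twist":0,"hand":0},
    {"linear":[0,-12,-23],"twist":0,"hand":0},
  ],
)

```text
time_s: 6.3
ee_pos: [0.6577, 0.0976, 0.1293]
eef_rot: [0.612, 0.791, 0.002, 0.001]
contact_force: [7.4, 1.6, -12.8]
opening: 0.0115
gripper_force: 76.3
```

Request:
drive_tool(
  series=[
    {"linear":[0,0,0],"twist":0,"hand":30},
    {"linear":[0,0,0],"twist":0,"hand":30},
    {"linear":[0,0,0],"twist":0,"hand":30},
  ],
)

```text
time_s: 6.68
ee_pos: [0.6548, 0.0967, 0.1305]
eef_rot: [0.612, 0.791, -0.0, -0.0]
contact_force: [0.5, 0.2, 0.2]
opening: 0.03
gripper_force: 0.0
```

```bash
python3 tilt.py
```

```text
tilt deg 18.5 661 884
6.725 [0.65489106 0.09674699 0.13047089] [-0.03750023 -0.52453164  0.50034372] 0.029901983546923493
```

Request:
drive_tool(
  series=[
    {"linear":[0,3,7],"twist":0,"hand":30},
    {"linear":[0,3,7],"twist":0,"hand":0},
    {"linear":[0,3,7],"twist":0,"hand":0},
    {"linear":[0,3,7],"twist":0,"hand":0},
    {"linear":[0,3,7],"twist":0,"hand":0},
  ],
  newtons=30,
)

```text
time_s: 7.35
ee_pos: [0.6587, 0.0978, 0.1226]
eef_rot: [0.612, 0.791, 0.001, 0.0]
contact_force: [6.2, 1.0, -9.8]
opening: 0.0161
gripper_force: 27.6
```

Request:
drive_tool(
  series=[
    {"linear":[0,-3,-4],"twist":0,"hand":0},
    {"linear":[0,-6,-8],"twist":0,"hand":0},
    {"linear":[0,-9,-12],"twist":0,"hand":0},
    {"linear":[0,-12,-16],"twist":0,"hand":0},
    {"linear":[0,-14,-19],"twist":0,"hand":0},
    {"linear":[0,-16,-22],"twist":0,"hand":0},
    {"linear":[0,-16,-22],"twist":0,"hand":0},
  ],
)

```text
time_s: 8.22
ee_pos: [0.6441, 0.0941, 0.1439]
eef_rot: [0.612, 0.791, 0.001, 0.0]
contact_force: [7.1, 1.1, -15.7]
opening: 0.0161
gripper_force: 86.6
```

Request:
drive_tool(
  series=[
    {"linear":[0,0,0],"twist":0,"hand":34},
    {"linear":[0,0,0],"twist":0,"hand":34},
    {"linear":[0,0,0],"twist":0,"hand":34},
  ],
)

```text
time_s: 8.6
ee_pos: [0.6422, 0.0934, 0.1458]
eef_rot: [0.612, 0.791, -0.0, -0.0]
contact_force: [0.1, -0.0, -0.1]
opening: 0.034
gripper_force: 0.0
```

```bash
python3 tilt.py pics/s2.png
```

```text
tilt deg 26.0 983 1232
8.65 [0.64227789 0.09343188 0.14565728] [-0.00541721 -0.05396558 -0.52190433] 0.03403109926646135
```

View pics/s2.png

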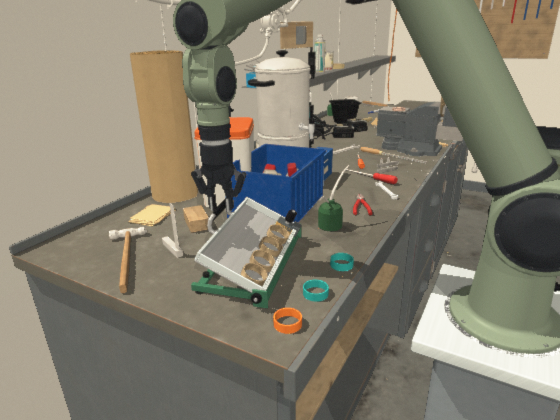

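All four bushes have slid down to the fence in a row, at pixels (255,272) to (280,232). The tray is at 26°. I'll make one last re-grip and lift to the limit.

Request:
drive_tool(
  series=[
    {"linear":[0,2,2],"twist":0,"hand":34},
    {"linear":[0,2,2],"twist":0,"hand":0},
    {"linear":[0,2,2],"twist":0,"hand":0},
    {"linear":[0,2,2],"twist":0,"hand":0},
    {"linear":[0,2,2],"twist":0,"hand":0},
  ],
  newtons=30,
)

```text
time_s: 9.28
ee_pos: [0.6445, 0.094, 0.1432]
eef_rot: [0.612, 0.791, 0.0, -0.0]
contact_force: [0.1, -0.4, -3.1]
opening: 0.019
gripper_force: 27.3
```

Request:
drive_tool(
  series=[
    {"linear":[0,-3,-3],"twist":0,"hand":0},
    {"linear":[0,-6,-6],"twist":0,"hand":0},
    {"linear":[0,-9,-9],"twist":0,"hand":0},
    {"linear":[0,-12,-12],"twist":0,"hand":0},
    {"linear":[0,-14,-15],"twist":0,"hand":0},
    {"linear":[0,-16,-17],"twist":0,"hand":0},
    {"linear":[0,-16,-17],"twist":0,"hand":0},
  ],
)

```text
time_s: 10.15
ee_pos: [0.6309, 0.0905, 0.1587]
eef_rot: [0.612, 0.791, 0.002, 0.001]
contact_force: [6.4, 0.8, -16.6]
opening: 0.019
gripper_force: 71.3
```

```bash
python3 tilt.py
```

```text
tilt deg 32.0 696 976
10.2 [0.63093289 0.09052004 0.1587557 ] [  6.0308563    1.39434824 -15.25076595] 0.019063652822719036
```

Request:
drive_tool(
  series=[
    {"linear":[0,-1,-2],"twist":0,"hand":0},
    {"linear":[0,-2,-3],"twist":0,"hand":0},
    {"linear":[0,-3,-4],"twist":0,"hand":0},
    {"linear":[0,-3,-4],"twist":0,"hand":0},
  ],
)

```text
time_s: 10.7
ee_pos: [0.6296, 0.0903, 0.1613]
eef_rot: [0.612, 0.791, 0.003, 0.001]
contact_force: [16.0, 2.8, -26.9]
opening: 0.0192
gripper_force: 45.9
```

```bash
python3 tilt.py
```

```text
tilt deg 32.25 687 961
10.75 [0.62956103 0.0902766  0.16134395] [ 16.27999196   2.0928244  -26.36409925] 0.019220861316461963
```

At the stop: force rises without further tilt. Release and retreat.

Request:
drive_tool(
  series=[
    {"linear":[0,1,0],"twist":0,"hand":36},
    {"linear":[0,2,0],"twist":0,"hand":36},
    {"linear":[0,2,0],"twist":0,"hand":36},
    {"linear":[0,2,-30],"twist":0,"hand":36},
    {"linear":[0,2,-70],"twist":0,"hand":36},
    {"linear":[0,-50,-90],"twist":0,"hand":20},
    {"linear":[0,-110,-90],"twist":0,"hand":0},
    {"linear":[0,-110,-90],"twist":0,"hand":0},
  ],
)

```text
time_s: 11.75
ee_pos: [0.5137, 0.0613, 0.2539]
eef_rot: [0.612, 0.791, -0.002, -0.002]
contact_force: [1.6, -0.5, -0.4]
opening: -0.0
gripper_force: 0.0
```

```bash
python3 tilt.py; python3 - <<'E'
from workcell import bot
from h import *
c=dict(np.load("pics/top0.npz"));P=cloud(c["d"],c);q=P[105:220,304:440].reshape(-1,3)
k=(q[:,0]<.66)&(q[:,1]>-.2)&(q[:,2]>.02);print("bin corner",q[k].min(0),q[k].max(0))
p,d=bot.grab_frame("wrist");cc=bot.camera_info("wrist");cv2.imwrite("pics/w2.png",p[:,:,::-1]);np.savez("pics/w2.npz",p=p,d=d,**cc)
E
```

```text
tilt deg 32.75 670 933
11.8 [0.51738588 0.06143378 0.25484325] [ 6.56062228e-01 -7.22102885e-05  1.11528666e+00] -0.0004032656261536114
bin corner [ 0.43885304 -0.19991862  0.02078734] [ 0.65970516 -0.05857407  1.23236389]
```

View pics/w2.png

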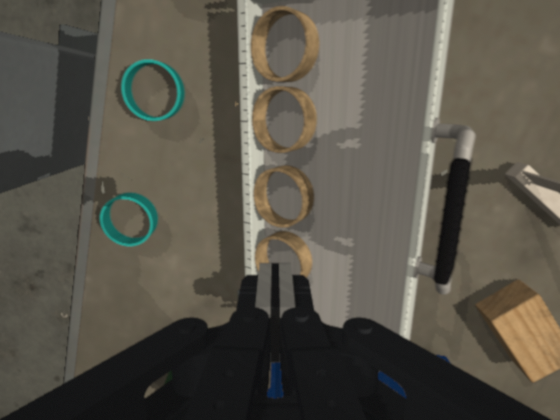

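The row is against the fence, with bush centres at (285,44), (284,120), (283,196) and (284,250) and gaps between them. The stop is hidden below the fingers. I'll check the bin height near the stop.

```bash
python3 - <<'E'
from h import *
c=dict(np.load("pics/top0.npz"));P=cloud(c["d"],c);p=c["p"].astype(int)
m=(p[...,2]>p[...,0]+40)&(p[...,2]>p[...,1]+20);m[:,:304]=0;m[:,440:]=0;m[:100]=0
q=P[m];q=q[(q[:,2]>.01)&(q[:,2]<.3)];print(np.percentile(q[:,2],[50,95,99]))
r=q[q[:,2]>.08];print(r[r[:,0].argmin()],r[r[:,1].argmax()])
w=dict(np.load("pics/w2.npz"));P=cloud(w["d"],w);O=np.array([.5045,.0595,.032]);X=np.array([.9681,.2504,0]);Y=np.array([-.2504,.9681,0])
p=w["p"].astype(int);m=(p[...,0]-p[...,2]>45)&(P[...,2]<.12)
m[:,:240]=0;m[:,330:]=0
Q=(P-O)[m];yy=Q@Y*1000;h=np.histogram(yy,bins=np.arange(-170,170,8));print(list(zip(h[1].astype(int),h[0])))
E
```

```text
[0.11080235 0.16966186 0.17165114]
[ 0.56840535 -0.15216991  0.1672082 ] [ 0.7919042  -0.1147737   0.17090264]
[(np.int64(-170), np.int64(0)), (np.int64(-162), np.int64(0)), (np.int64(-154), np.int64(0)), (np.int64(-146), np.int64(0)), (np.int64(-138), np.int64(0)), (np.int64(-130), np.int64(0)), (np.int64(-122), np.int64(0)), (np.int64(-114), np.int64(0)), (np.int64(-106), np.int64(1)), (np.int64(-98), np.int64(62)), (np.int64(-90), np.int64(148)), (np.int64(-82), np.int64(152)), (np.int64(-74), np.int64(158)), (np.int64(-66), np.int64(163)), (np.int64(-58), np.int64(59)), (np.int64(-50), np.int64(14)), (np.int64(-42), np.int64(144)), (np.int64(-34), np.int64(155)), (np.int64(-26), np.int64(137)), (np.int64(-18), np.int64(130)), (np.int64(-10), np.int64(135)), (np.int64(-2), np.int64(124)), (np.int64(6), np.int64(130)), (np.int64(14), np.int64(0)), (np.int64(22), np.int64(12)), (np.int64(30), np.int64(163)), (np.int64(38), np.int64(210)), (np.int64(46), np.int64(209)), (np.int64(54), np.int64(214)), (np.int64(62), np.int64(228)), (np.int64(70), np.int64(211)), (np.int64(78), np.int64(138)), (np.int64(86), np.int64(72)), (np.int64(94), np.int64(148)), (np.int64(102), np.int64(250)), (np.int64(110), np.int64(255)), (np.int64(118), np.int64(263)), (np.int64(126), np.int64(233)), (np.int64(134), np.int64(132)), (np.int64(142), np.int64(76)), (np.int64(150), np.int64(0)), (np.int64(158), np.int64(0))]
```

Request:
drive_tool(
  series=[
    {"linear":[-15,-4,0],"twist":-10,"hand":36},
    {"linear":[-30,-8,0],"twist":-20,"hand":36},
    {"linear":[-50,-12,0],"twist":-30,"hand":36},
    {"linear":[-70,-16,0],"twist":-40,"hand":36},
    {"linear":[-90,-20,0],"twist":-50,"hand":36},
    {"linear":[-110,-23,0],"twist":-60,"hand":36},
    {"linear":[-130,-23,0],"twist":-70,"hand":36},
    {"linear":[-138,-23,0],"twist":-80,"hand":36},
  ],
)

```text
time_s: 12.85
ee_pos: [0.5342, -0.0791, 0.2545]
eef_rot: [-0.042, 0.999, -0.0, 0.001]
contact_force: [-0.3, 0.0, 0.3]
opening: 0.0358
gripper_force: 0.0
```

Request:
drive_tool(
  series=[
    {"linear":[0,0,0],"twist":-10,"hand":36},
    {"linear":[0,0,0],"twist":-10,"hand":36},
    {"linear":[0,0,0],"twist":-10,"hand":36},
  ],
)

```text
time_s: 13.22
ee_pos: [0.5329, -0.0777, 0.2543]
eef_rot: [-0.126, 0.992, -0.0, 0.0]
contact_force: [0.2, 0.3, -0.1]
opening: 0.0362
gripper_force: 0.0
```

```bash
python3 - <<'E'
from workcell import bot
from h import *
s=bot.read_state();O=np.array([.5045,.0595,.032]);X=np.array([.9681,.2504,0]);Y=np.array([-.2504,.9681,0])
e=s["ee_pos"]-O;print(e@X,e@Y,e[2],s["eef_rot"],s["joints"],s["time_s"])
q=s["eef_rot"]; print("y heading",np.degrees(2*np.arctan2(q[1],q[0]))-90)
p,d=bot.grab_frame("wrist");c=bot.camera_info("wrist")
P=cloud(d,c);m=(p.max(2)<60)&(P[...,2]>.075)&(P[...,2]<.12)
Q=(P-O)[m];a,b=Q@X,Q@Y;k=(a<.03)&(a>-.05)&(b<-.11)&(b>-.17);print(k.sum(),[(np.percentile(v[k],[2,50,98])*1000).round(1) for v in(a,b,Q[:,2])])
cv2.imwrite("pics/w3.png",p[:,:,::-1])
E
```

```text
-0.006897644968086298 -0.13996526053576178 0.22234918867167955 [-1.25529516e-01  9.92089841e-01 -1.13641723e-04  2.75457411e-04] [-2.81971994e-01  2.90068118e-01 -1.83247728e-01  1.09688461e+00
  9.86249581e-06 -5.33695105e-01] 13.225
y heading 104.42267204742095
630 [array([-22.1,  -9.2,   8.2]), array([-148.9, -137.9, -127.5]), array([46.8, 63.1, 69.4])]
```

View pics/w3.png

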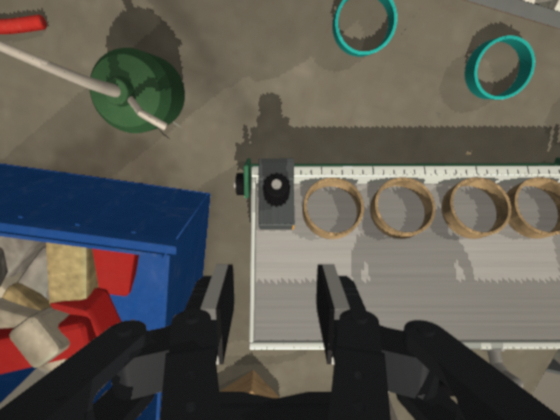

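The knob is at (277,186) with the stop block below it. The row is at (333,208), (403,207), (476,206) and (540,206). The bin corner is at (208,195), clear of the fingers. The knob measures y≈-138 with its top at z≈69 relative to the hinge, as expected.

Request:
drive_tool(
  series=[
    {"linear":[3,2,50],"twist":0,"hand":36},
    {"linear":[3,2,100],"twist":0,"hand":36},
    {"linear":[3,2,140],"twist":0,"hand":36},
    {"linear":[3,2,165],"twist":0,"hand":36},
    {"linear":[3,2,176],"twist":0,"hand":36},
    {"linear":[3,2,176],"twist":0,"hand":36},
  ],
)

```text
time_s: 14.02
ee_pos: [0.5286, -0.0764, 0.0781]
eef_rot: [-0.126, 0.992, 0.0, -0.0]
contact_force: [0.6, -0.5, -0.2]
opening: 0.0358
gripper_force: 0.0
```

Request:
drive_tool(
  series=[
    {"linear":[0,0,0],"twist":0,"hand":28},
    {"linear":[0,0,0],"twist":0,"hand":25},
    {"linear":[0,0,0],"twist":0,"hand":25},
  ],
  newtons=20,
)

```text
time_s: 14.4
ee_pos: [0.5291, -0.0766, 0.079]
eef_rot: [-0.127, 0.992, -0.0, 0.001]
contact_force: [-0.3, 0.1, 0.8]
opening: 0.0248
gripper_force: 0.0
```

Request:
drive_tool(
  series=[
    {"linear":[0,5,0],"twist":0,"hand":25},
    {"linear":[0,10,0],"twist":0,"hand":25},
    {"linear":[0,16,0],"twist":0,"hand":25},
    {"linear":[0,22,0],"twist":0,"hand":25},
    {"linear":[0,28,0],"twist":0,"hand":25},
    {"linear":[0,34,0],"twist":0,"hand":25},
    {"linear":[0,38,0],"twist":0,"hand":25},
    {"linear":[0,40,0],"twist":0,"hand":25},
  ],
)

```text
time_s: 15.4
ee_pos: [0.5189, -0.0378, 0.0784]
eef_rot: [-0.127, 0.992, -0.0, 0.0]
contact_force: [2.3, -4.8, 2.6]
opening: 0.0247
gripper_force: 2.5
```

```bash
cat > row.py <<'E'
from workcell import bot
from h import *
import sys
s=bot.read_state();O=np.array([.5045,.0595,.032]);X=np.array([.9681,.2504,0]);Y=np.array([-.2504,.9681,0])
e=s["ee_pos"]-O;f=s["contact_force"];print("tcp",(np.array([e@X,e@Y,e[2]])*1000).round(1),"F x,y,z",f@X,f@Y,f[2],s["time_s"])
p,d=bot.grab_frame(sys.argv[1]);c=bot.camera_info(sys.argv[1]);P=cloud(d,c);Q=P-O;a,b,z=Q@X,Q@Y,Q[...,2]
pi=p.astype(int);m=(pi[...,0]-pi[...,2]>40)&(a>-.03)&(a<.1)&(np.abs(b)<.16)&(z<.08)&(z>0)
u=np.sort(b[m]*1000);g=np.diff(u);print("bronze",u[[0,-1]].round(1),"gaps",[(u[i].round(1),g[i].round(1)) for i in np.where(g>1)[0]])
h=np.histogram(u,bins=np.arange(-100,165,4));print(list(h[0]))
if len(sys.argv)>2: cv2.imwrite(sys.argv[2],p[:,:,::-1])
E
python3 row.py wrist
```

```text
tcp [-10.5 -97.8  46.4] F x,y,z 1.0469455211368948 -5.180673897644924 2.623368256435856 15.4
bronze [-81.6  64.5] gaps [(np.float64(-81.6), np.float64(5.9)), (np.float64(-75.5), np.float64(3.4)), (np.float64(58.8), np.float64(1.6)), (np.float64(61.8), np.float64(1.1))]
[np.int64(0), np.int64(0), np.int64(0), np.int64(0), np.int64(1), np.int64(0), np.int64(3), np.int64(43), np.int64(56), np.int64(57), np.int64(59), np.int64(70), np.int64(73), np.int64(87), np.int64(106), np.int64(120), np.int64(145), np.int64(151), np.int64(206), np.int64(241), np.int64(85), np.int64(61), np.int64(57), np.int64(44), np.int64(43), np.int64(51), np.int64(86), np.int64(156), np.int64(172), np.int64(214), np.int64(248), np.int64(298), np.int64(326), np.int64(315), np.int64(446), np.int64(271), np.int64(116), np.int64(42), np.int64(9), np.int64(5), np.int64(8), np.int64(1), np.int64(0), np.int64(0), np.int64(0), np.int64(0), np.int64(0), np.int64(0), np.int64(0), np.int64(0), np.int64(0), np.int64(0), np.int64(0), np.int64(0), np.int64(0), np.int64(0), np.int64(0), np.int64(0), np.int64(0), np.int64(0), np.int64(0), np.int64(0), np.int64(0), np.int64(0), np.int64(0), np.int64(0)]
```

Request:
drive_tool(
  series=[
    {"linear":[0,1,0],"twist":0,"hand":25},
    {"linear":[0,2,0],"twist":0,"hand":25},
    {"linear":[0,3,0],"twist":0,"hand":25},
    {"linear":[0,3,0],"twist":0,"hand":25},
  ],
)

```text
time_s: 15.95
ee_pos: [0.518, -0.0348, 0.0784]
eef_rot: [-0.127, 0.992, 0.0, 0.0]
contact_force: [2.8, -3.2, 2.2]
opening: 0.0252
gripper_force: 2.2
```

Request:
drive_tool(
  series=[
    {"linear":[0,1,0],"twist":0,"hand":25},
    {"linear":[0,2,0],"twist":0,"hand":25},
    {"linear":[0,2,0],"twist":0,"hand":25},
  ],
)

```text
time_s: 16.32
ee_pos: [0.5174, -0.0329, 0.0783]
eef_rot: [-0.127, 0.992, 0.0, 0.0]
contact_force: [4.5, -3.3, 3.1]
opening: 0.0249
gripper_force: 2.2
```

```bash
python3 row.py top pics/t2.png; python3 -c "
import cv2;p=cv2.imread('pics/t2.png');cv2.imwrite('pics/t2c.png',cv2.resize(p[170:270,160:320],None,fx=5,fy=5,interpolation=cv2.INTER_CUBIC))"
```

```text
tcp [-10.6 -92.7  46.3] F x,y,z 3.5313962255738764 -4.329921419843406 3.055237532271899 16.325
bronze [  6.4 154.9] gaps [(np.float64(6.4), np.float64(2.5)), (np.float64(10.0), np.float64(1.9)), (np.float64(12.2), np.float64(2.3)), (np.float64(15.4), np.float64(1.9)), (np.float64(18.1), np.float64(2.2)), (np.float64(21.3), np.float64(2.1)), (np.float64(24.7), np.float64(1.6)), (np.float64(28.4), np.float64(1.0)), (np.float64(42.8), np.float64(1.6)), (np.float64(47.3), np.float64(1.4)), (np.float64(57.0), np.float64(1.1)), (np.float64(59.5), np.float64(1.1)), (np.float64(85.7), np.float64(1.3)), (np.float64(100.7), np.float64(1.2)), (np.float64(104.7), np.float64(1.2)), (np.float64(115.8), np.float64(1.4)), (np.float64(119.2), np.float64(1.0)), (np.float64(121.0), np.float64(1.6)), (np.float64(129.5), np.float64(1.0)), (np.float64(132.7), np.float64(1.0)), (np.float64(151.3), np.float64(1.3)), (np.float64(152.6), np.float64(1.9))]
[np.int64(0), np.int64(0), np.int64(0), np.int64(0), np.int64(0), np.int64(0), np.int64(0), np.int64(0), np.int64(0), np.int64(0), np.int64(0), np.int64(0), np.int64(0), np.int64(0), np.int64(0), np.int64(0), np.int64(0), np.int64(0), np.int64(0), np.int64(0), np.int64(0), np.int64(0), np.int64(0), np.int64(0), np.int64(0), np.int64(0), np.int64(2), np.int64(5), np.int64(4), np.int64(4), np.int64(8), np.int64(8), np.int64(10), np.int64(12), np.int64(14), np.int64(12), np.int64(14), np.int64(13), np.int64(14), np.int64(13), np.int64(13), np.int64(13), np.int64(14), np.int64(14), np.int64(13), np.int64(16), np.int64(12), np.int64(12), np.int64(12), np.int64(17), np.int64(15), np.int64(17), np.int64(13), np.int64(16), np.int64(11), np.int64(16), np.int64(12), np.int64(16), np.int64(13), np.int64(11), np.int64(12), np.int64(12), np.int64(13), np.int64(6), np.int64(0), np.int64(0)]
```

View pics/t2c.png

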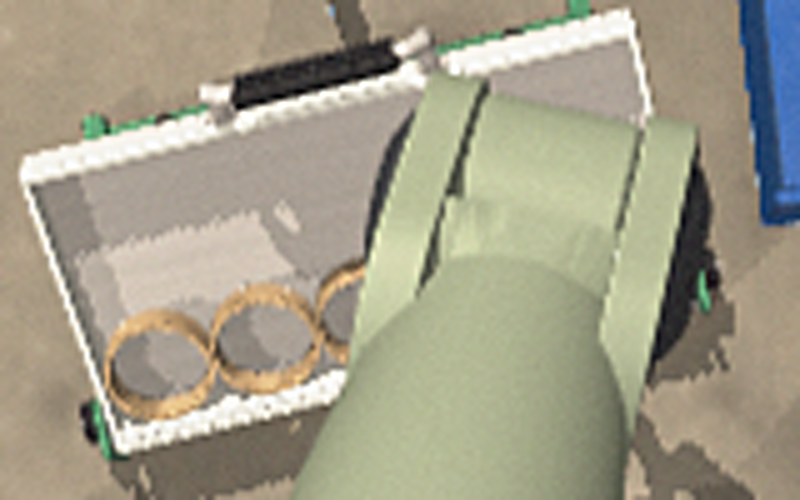

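The three visible bushes touch each other and the leftmost, at (160,365), is at or almost at the end wall. I'll continue in 1 mm steps until the force jumps.

Request:
drive_tool(
  series=[
    {"linear":[0,0.5,0],"twist":0,"hand":25},
    {"linear":[0,1,0],"twist":0,"hand":25},
  ],
)

```text
time_s: 16.62
ee_pos: [0.5172, -0.0321, 0.0783]
eef_rot: [-0.127, 0.992, -0.0, 0.0]
contact_force: [2.7, -4.3, 3.5]
opening: 0.0251
gripper_force: 2.3
```

Request:
drive_tool(
  series=[
    {"linear":[0,0.5,0],"twist":0,"hand":25},
    {"linear":[0,1,0],"twist":0,"hand":25},
  ],
)

```text
time_s: 16.88
ee_pos: [0.517, -0.0313, 0.0783]
eef_rot: [-0.126, 0.992, -0.0, 0.0]
contact_force: [2.7, -5.1, 2.2]
opening: 0.0249
gripper_force: 2.9
```

Request:
drive_tool(
  series=[
    {"linear":[0,0.5,0],"twist":0,"hand":25},
    {"linear":[0,1,0],"twist":0,"hand":25},
  ],
)

```text
time_s: 17.12
ee_pos: [0.5169, -0.031, 0.0783]
eef_rot: [-0.126, 0.992, -0.001, 0.0]
contact_force: [4.4, -7.7, 1.9]
opening: 0.0247
gripper_force: 3.9
```

```bash
python3 row.py wrist pics/w4.png | head -1
```

```text
tcp [-10.6 -90.8  46.3] F x,y,z 2.313776304640984 -8.577931998652792 1.8810574274738452 17.125
```

View pics/w4.png

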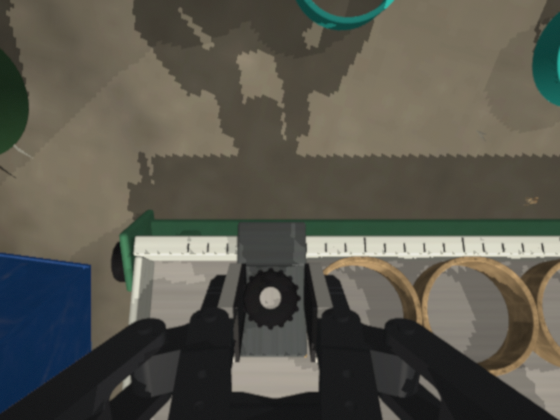

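The fingers straddle the knob at (270,298), and the bush at (365,300) is up against the stop block. The force step from about 5 N to 8.6 N with little motion means the row is closed. I'll back off slightly and withdraw upwards, then go over the handle with the fingers shut.

Request:
drive_tool(
  series=[
    {"linear":[0,-1.5,0],"twist":0,"hand":25},
    {"linear":[0,-2,0],"twist":0,"hand":25},
    {"linear":[0,-2,-30],"twist":0,"hand":25},
    {"linear":[0,-2,-85],"twist":0,"hand":25},
    {"linear":[0,-2,-140],"twist":0,"hand":25},
    {"linear":[0,-2,-180],"twist":0,"hand":10},
    {"linear":[-40,20,-180],"twist":0,"hand":0},
    {"linear":[-80,50,-180],"twist":0,"hand":0},
  ],
)

```text
time_s: 18.18
ee_pos: [0.5808, 0.0396, 0.2581]
eef_rot: [-0.126, 0.992, 0.001, -0.001]
contact_force: [0.7, -0.6, 0.7]
opening: -0.0002
gripper_force: 0.0
```

Request:
drive_tool(
  series=[
    {"linear":[-40,25,0],"twist":0,"hand":0},
    {"linear":[-56,41,0],"twist":0,"hand":0},
    {"linear":[-56,41,0],"twist":0,"hand":0},
  ],
)

```text
time_s: 18.55
ee_pos: [0.6239, 0.0944, 0.2563]
eef_rot: [-0.128, 0.992, 0.001, -0.002]
contact_force: [-0.5, -0.8, 0.8]
opening: 0.0002
gripper_force: 0.0
```

```bash
python3 row.py top pics/t3.png|head -2; python3 tilt.py; python3 -c "
import cv2;p=cv2.imread('pics/t3.png');cv2.imwrite('pics/t3c.png',cv2.resize(p[150:270,160:320],None,fx=5,fy=5,interpolation=cv2.INTER_CUBIC))"
```

```text
tcp [124.4   3.8 224.3] F x,y,z -0.7178590921541499 -0.5929846760175229 0.8240915515794431 18.55
bronze [-77.2 103.4] gaps [(np.float64(-33.0), np.float64(1.3)), (np.float64(-30.0), np.float64(1.2)), (np.float64(-25.7), np.float64(1.3)), (np.float64(-19.5), np.float64(1.5)), (np.float64(-11.6), np.float64(1.1)), (np.float64(-5.2), np.float64(1.4)), (np.float64(1.5), np.float64(1.5)), (np.float64(4.0), np.float64(1.3)), (np.float64(7.4), np.float64(1.7)), (np.float64(9.8), np.float64(1.3)), (np.float64(15.8), np.float64(1.1)), (np.float64(18.3), np.float64(1.4)), (np.float64(21.2), np.float64(1.2)), (np.float64(25.5), np.float64(1.1)), (np.float64(27.9), np.float64(1.4)), (np.float64(45.8), np.float64(1.0)), (np.float64(56.7), np.float64(1.5)), (np.float64(59.3), np.float64(1.0)), (np.float64(62.1), np.float64(1.1)), (np.float64(66.6), np.float64(1.1)), (np.float64(73.8), np.float64(1.1)), (np.float64(76.2), np.float64(1.1)), (np.float64(81.6), np.float64(1.6))]
tilt deg 32.75 683 943
18.65 [0.62376092 0.09242371 0.25709157] [ 1.38815172 -0.18304772 -0.21315736] 0.00010895793298319735
```

View pics/t3c.png

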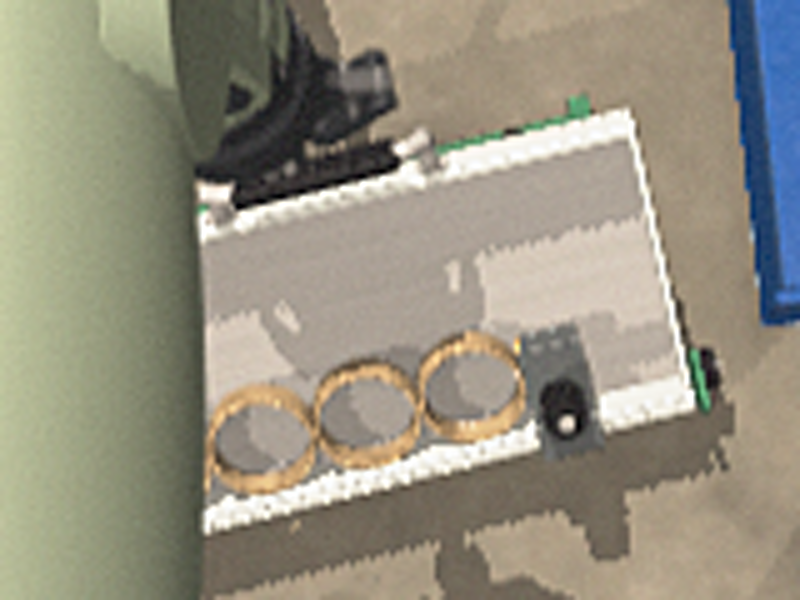

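The stop block touches the row and the visible bushes touch one another: (262,438), (368,413), (472,388), with the block at (560,380). The tray is still up. Now I'll press down on the handle's top and follow its arc.

Request:
drive_tool(
  series=[
    {"linear":[0,0,40],"twist":0,"hand":0},
    {"linear":[0,0,62],"twist":0,"hand":0},
    {"linear":[0,0,68],"twist":0,"hand":0},
    {"linear":[0,0,71],"twist":0,"hand":0},
    {"linear":[0,0,73],"twist":0,"hand":0},
    {"linear":[-1,0,75],"twist":0,"hand":0},
    {"linear":[-3,0,77],"twist":0,"hand":0},
    {"linear":[-5,0,79],"twist":0,"hand":0},
  ],
)

```text
time_s: 19.65
ee_pos: [0.6308, 0.0934, 0.1801]
eef_rot: [-0.127, 0.992, -0.0, 0.001]
contact_force: [-1.2, 0.4, 5.2]
opening: 0.0004
gripper_force: 2.7
```

```bash
python3 tilt.py;python3 row.py scene|head -1
```

```text
tilt deg 30.5 780 1047
19.7 [0.6310961  0.09352445 0.17983608] [-0.73778011 -0.88222764  4.77709051] -9.44962199242427e-05
tcp [131.1   1.2 147.8] F x,y,z -0.935154729477346 -0.669344438826261 4.777090509557176 19.7
```

Request:
drive_tool(
  series=[
    {"linear":[-3,0,3],"twist":0,"hand":0},
    {"linear":[-6,0,6],"twist":0,"hand":0},
    {"linear":[-9,0,9],"twist":0,"hand":0},
    {"linear":[-12,0,12],"twist":0,"hand":0},
    {"linear":[-15,0,16],"twist":0,"hand":0},
    {"linear":[-18,0,19],"twist":0,"hand":0},
    {"linear":[-21,0,23],"twist":0,"hand":0},
    {"linear":[-24,0,26],"twist":0,"hand":0},
  ],
)

```text
time_s: 20.75
ee_pos: [0.6548, 0.0997, 0.1542]
eef_rot: [-0.127, 0.992, -0.0, 0.001]
contact_force: [0.9, -0.2, 4.7]
opening: -0.0002
gripper_force: 2.5
```

```bash
python3 tilt.py;python3 row.py scene|head -1
```

```text
tilt deg 20.5 1242 1430
20.8 [0.65497853 0.09973339 0.15371706] [1.58580278 0.28263718 5.14675725] 6.412959492563487e-05
tcp [155.8   1.3 121.7] F x,y,z 1.6059880252605723 -0.12346395813496976 5.146757245167003 20.8
```

Request:
drive_tool(
  series=[
    {"linear":[-2,0,3],"twist":0,"hand":0},
    {"linear":[-4,0,6],"twist":0,"hand":0},
    {"linear":[-6,0,9],"twist":0,"hand":0},
    {"linear":[-8,0,12],"twist":0,"hand":0},
    {"linear":[-10,0,15],"twist":0,"hand":0},
    {"linear":[-12,0,18],"twist":0,"hand":0},
    {"linear":[-14,0,21],"twist":0,"hand":0},
    {"linear":[-16,0,24],"twist":0,"hand":0},
  ],
)

```text
time_s: 21.85
ee_pos: [0.6704, 0.1037, 0.1303]
eef_rot: [-0.127, 0.992, 0.0, 0.002]
contact_force: [1.2, 0.9, 5.4]
opening: 0.0001
gripper_force: 2.7
```

Request:
drive_tool(
  series=[
    {"linear":[-1,0,3],"twist":0,"hand":0},
    {"linear":[-3,0,6],"twist":0,"hand":0},
    {"linear":[-4,0,9],"twist":0,"hand":0},
    {"linear":[-5,0,12],"twist":0,"hand":0},
    {"linear":[-7,0,15],"twist":0,"hand":0},
    {"linear":[-8,0,18],"twist":0,"hand":0},
    {"linear":[-9,0,21],"twist":0,"hand":0},
    {"linear":[-10,0,23],"twist":0,"hand":0},
  ],
)

```text
time_s: 22.85
ee_pos: [0.6812, 0.1066, 0.1078]
eef_rot: [-0.127, 0.992, 0.0, 0.003]
contact_force: [2.8, 1.1, 5.9]
opening: -0.0
gripper_force: 2.8
```

```bash
python3 tilt.py;python3 row.py scene|head -1
```

```text
tilt deg 4.75 1240 1273
22.9 [0.68125904 0.10659351 0.1074898 ] [3.3393671  0.86202146 5.6181657 ] -7.983415397214854e-06
tcp [182.9   1.3  75.5] F x,y,z 3.448691464869501 -0.0016545465588080558 5.618165699702063 22.9
```

Request:
drive_tool(
  series=[
    {"linear":[0,0,1.5],"twist":0,"hand":0},
    {"linear":[-1,0,3],"twist":0,"hand":0},
    {"linear":[-1,0,4.5],"twist":0,"hand":0},
    {"linear":[-2,0,6],"twist":0,"hand":0},
    {"linear":[-2,0,7.5],"twist":0,"hand":0},
    {"linear":[-2,0,9],"twist":0,"hand":0},
    {"linear":[-2,0,10],"twist":0,"hand":0},
    {"linear":[-2,0,11],"twist":0,"hand":0},
  ],
)

```text
time_s: 23.95
ee_pos: [0.683, 0.107, 0.0967]
eef_rot: [-0.127, 0.992, 0.0, 0.003]
contact_force: [3.3, 1.3, 5.0]
opening: 0.0002
gripper_force: 2.7
```

Request:
drive_tool(
  series=[
    {"linear":[0,0,0.7],"twist":0,"hand":0},
    {"linear":[0,0,1.4],"twist":0,"hand":0},
    {"linear":[0,0,2],"twist":0,"hand":0},
  ],
)

```text
time_s: 24.32
ee_pos: [0.6832, 0.107, 0.0948]
eef_rot: [-0.127, 0.992, 0.0, 0.003]
contact_force: [4.3, 0.8, 6.1]
opening: -0.0001
gripper_force: 2.7
```

```bash
python3 tilt.py;python3 row.py scene|head -1
```

```text
tilt deg 0.75 1192 1217
24.375 [0.6830184  0.1069493  0.09469826] [4.25318824 0.43838909 5.36910459] 0.000513278459449521
tcp [184.7   1.2  62.7] F x,y,z 4.227284166990417 -0.6405938561594557 5.369104587866837 24.375
```

Request:
drive_tool(
  series=[
    {"linear":[0,0,0.6],"twist":0,"hand":0},
    {"linear":[0,0,1.2],"twist":0,"hand":0},
  ],
)

```text
time_s: 24.68
ee_pos: [0.6831, 0.107, 0.094]
eef_rot: [-0.127, 0.992, 0.0, 0.003]
contact_force: [2.6, 1.2, 11.0]
opening: -0.0
gripper_force: 5.1
```

Request:
drive_tool(
  series=[
    {"linear":[0,0,0.5],"twist":0,"hand":0},
    {"linear":[0,0,1],"twist":0,"hand":0},
  ],
)

```text
time_s: 24.92
ee_pos: [0.6832, 0.107, 0.094]
eef_rot: [-0.127, 0.992, 0.0, 0.003]
contact_force: [0.1, 1.1, 14.4]
opening: -0.0001
gripper_force: 7.3
```

Flat: the height is exactly 0.094 and the force rises. I'll withdraw straight up, then check.

Request:
drive_tool(
  series=[
    {"linear":[0,0,-4],"twist":0,"hand":0},
    {"linear":[0,0,-30],"twist":0,"hand":0},
    {"linear":[0,0,-80],"twist":0,"hand":0},
    {"linear":[0,0,-140],"twist":0,"hand":0},
    {"linear":[0,0,-190],"twist":0,"hand":0},
    {"linear":[0,0,-190],"twist":0,"hand":0},
  ],
)

```text
time_s: 25.68
ee_pos: [0.6822, 0.1066, 0.2856]
eef_rot: [-0.127, 0.992, -0.0, 0.003]
contact_force: [0.6, 0.3, -0.3]
opening: 0.0
gripper_force: 0.0
```

```bash
python3 tilt.py;python3 - <<'E'
from workcell import bot
import cv2,numpy as np
from h import *
p,d=bot.grab_frame("scene");a=cv2.resize(p[170:320,140:400,::-1],None,fx=3,fy=3,interpolation=cv2.INTER_CUBIC);cv2.imwrite("pics/f.png",a)
E
```

```text
tilt deg 0.5 1631 1670
25.725 [0.68103101 0.10648902 0.28240616] [-0.13993313 -0.35540997  0.43754954] 5.3872345627272355e-05
```

View pics/f.png

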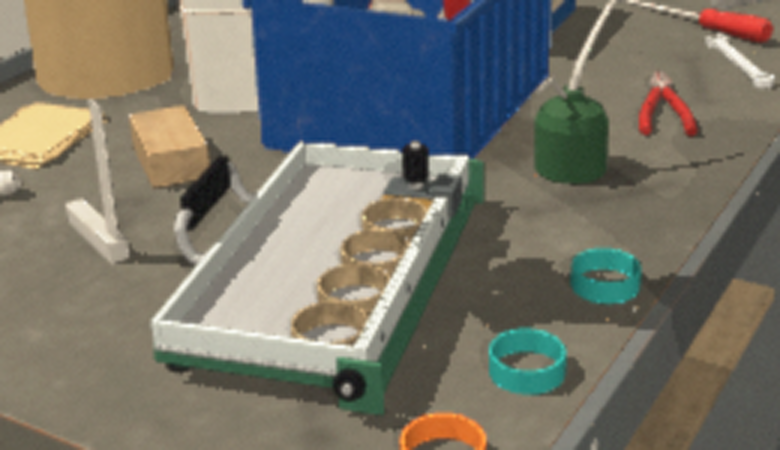

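The tray lies flat, with the four bushes in a closed row at (330,322), (352,283), (375,247) and (398,213) up to the stop. The oil can, square and pliers have not moved. Handing in.

```bash
python3 -c "
from workcell import bot
print(bot.close_job())"
```

```text
the job is handed in; nothing more can be done
None
```

The job is handed in at about 26 s of the 58 s: the tray was tipped to its limit, the four bushes were closed up against the fence at about 9 N on the stop knob, and the tray is lowered flat again, with the oil can, try square and pliers not touched.

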